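Pull the dryer vent flap shut with the hook pole and put the pole away

ROBOT

A 7-joint arm with a two-finger parallel gripper is mounted at the origin on a cart in front of the work surface, level with it; the furniture and walls round the work are solid. World frame = base frame: x ahead of the robot, y to its left, z up, the work surface at z = 0. Lengths are in m, angles in rad, forces in N, time in s.
With the tool pointing down it reaches from about 0.425 to 0.925 m from the base axis. Payload 6.8 kg.
Tool frame: the origin (TCP) lies at the very end of the fingers, on their centre line; the grasp point (between the pads) lies 19 mm behind it; z points along the fingers, y is the line along which they close (so a half turn about z gives the same grasp; the last joint's range is limited). The gripper opens to 85 mm and grips with 20 to 120 N. Pads are 22 mm wide; open, the fingers measure 114 mm over their backs; the gripper's body (76 mm by 85 mm) begins 54 mm behind the grasp point. The pads swing forward as they close: fully open they stand 13 mm farther back than shut.
Start: joints at [1.218, 0.477, 0.022, 1.555, -0.011, 1.109, -0.083], TCP at [0.164, -0.655, 0.231] pointing down, gripper open.
Joint ranges: [-2.96, 2.96], [-0.34, 2.1], [-1.41, 1.46], [0.24, 2.44], [-1.37, 4.51], [0.17, 1.92], [-2.96, 2.96]. Speed limits (rad/s): [2.39, 2.39, 3.14, 3.14, 3.14, 3.14, 3.14].

INTERFACE

Orientations are given as a unit quaternion [w, x, y, z].
In Python, from station import telemetry, viewer, job, search_frame, cut_out gives the robot as it stands. The module is installed in compiled form; this text tells all that it offers.
- The arm moves only by the shell command python3 -m crank 'ROWS' [FORCE]. ROWS is JSON, a list of rows, each an object with "delta_rot": the turn, a rotation vector about the tool's x, y, z in degrees, a list of three; "xyz": the shift along the tool's x, y, z in m, a list of three; "fingers": the gripper command: -1 is fully open, 1 is shut, values between are in proportion. In form: [{"delta_rot": [ax, ay, az], "xyz": [dx, dy, dz], "fingers": fingers}, ...]. A call has 1 to 10 rows; each row is the pose to reach, as a shift and turn from the pose commanded when the call began, along the tool's axes at that moment; what a row does not reach only later rows make up. A row lasts 1/10 s, in which the tool goes at most 50 mm and 8.59 degrees, less where a joint would pass 70% of its speed; a pose out of reach is approached as far as the arm can. A call with a gripper value outside its range is refused whole. The fingers move at their own pace and stop on an object; FORCE is the grip in N (left out, the last holds). Time passes only in rows, so rows that repeat a pose let the fingers close. It gives the time, the measured TCP pose, the force, the opening and the grip force at its end, in the units of the state.
- telemetry.get_obs(): the state, without advancing time (a new reading comes with each control period).
- viewer.read_camera(name): name is "scene" or "top"; returns a dict with "img" (480x640x3 uint8, red, green, blue), "fx", "fy", "cx", "cy" (pixels), "origin" and "rotation" of the camera in the world. Camera axes: x right, y up, looking along -z (the intrinsics and any distortion apply to the point x, -y, -z); pixel columns grow to the right and rows downward; lengths in m; the calibration is good to about 2 mm. A picture is of the moment at which its call begins. There is no depth.
- job.hand_in(): hands the job in; it is judged then, once.
Trained networks look in the newest picture that a camera, given by its name, has taken for a name from the list of things; names that differ only in an ending like _2 or _b are one class to them, and where a whole thing is asked for, a point or a joint stands for the part that bears it (a point fixed in the world has none). Each returns a list of dicts, best first, with "score" (0 to 1); they miss things now and then, are a little off and sometimes report something else, mostly with a low value. They report only what shows in the picture. A call takes as long as a camera call.
- search_frame(camera, thing): "pixel" ([column, row] in pixels, amid what is visible of it).
- cut_out(camera, thing): "pixels" (480x640 bool, what is visible of it) and "pixel" ([column, row] in pixels, amid what is visible of it).
The state is a dict: "t": time; "q": joint angles; "joint_vel": joint speeds; "joint_torque": joint torques, N m; "eef_pos": TCP position; "tool_rot": TCP orientation; "contact_force": force on the tool from outside, world axes, zero at the start; "torque": the same for the moment, N m; "gripper_width": opening from 0.0 (shut) to 1.0 (fully open); "grasp_force": force on a finger pad.
Only numpy, scipy, OpenCV 4.12 (cv2) and the standard library are available. Lean on these libraries where they do the work, as an engineer would, in place of code of your own. Each camera call takes 0.05 s, during which the arm holds its last target. There are 200 camera calls.

TASK

Pick up the hook pole, put its hook through the red ring on the open vent flap and pull the flap fully shut; the robot itself must not touch the vent. Then unhook the pole and lay it in both forks of its rack, handle in the lower fork and shaft in the higher one, without shifting or tipping the things standing around.

Things in the scene. Friction and masses are not known exactly. Their poses are not given: they have to be found in the camera images.
- pole_grip (a point): where to grip the loose hook pole (0.14 kg, near its centre of mass), lying flat. x runs along it to the hook end, y to the hook pin's side, z up. Orange handle 20 wide, 24 mm high, from x=-120 to +60 mm of this point; thin metal shaft, 8 mm thick, on to x=+300 mm; there a black pin, 8 mm thick, stands square off to +y, tip 40 mm from the shaft's axis. Shaft and pin at this point's height
- hook_pin (a point): middle of the hook pin of the pole: 300 mm ahead (x) of pole_grip and 18 mm to its +y side; axes as pole_grip
- ring_eye (a point): centre of the red ring's hole, on the blue vent flap. The ring stands upright, its hole facing sideways (hole axis = this point's y = the vent's y): hole 26 mm across, wire 5 mm thick, centre 32 mm off the flap's near face and 120 mm above the hinge line, about 0.2 m above the worktop. z runs up the flap, so x and z tilt with it
- vent_flap (a joint): angle of the vent flap (rad): 0 = shut, upright, filling the vent's front; grows as its top leans away from the robot into the vent (starts 0.42 to 0.68). The hinge runs along the vent's y through x=18, z=85 mm of the vent's frame, at the flap's lower edge. Stiff hinge: the flap stays where it is left; 3 to 4 N at the ring moves it
- vent: white dryer exhaust vent with the blue flap, fixed at the back of the worktop: 280 wide (y), 120 deep (x), 252 mm high, clear window in its roof, round duct collar 34 mm out of its -y side. Origin in the middle of the lower edge of its front, z up, x into the vent; its front faces -x (the robot). Flap opening 252 mm wide, z = 80 to 240 mm; 110 mm deep inside
- rack_rest (a point): where pole_grip lies when the pole is in its rack, 102 mm above the worktop. Fixed white foot board 260 x 80 mm with two dark steel forks; x along the rack (pole's hook end goes to +x), z up. Handle fork at x=-90 mm (seat 90 mm above the worktop), shaft fork at x=+120 mm (seat 98 mm). Forks 38 mm wide inside, flaring to 58 mm at the tips, 34 mm above the seat
- softener: cream bottle with yellow cap and grip, loose, 71 x 125 x 269 mm high, stands close in front of the vent to one side; origin at the centre of its underside
- paste_jar: slim orange tub with green lid, loose, 56 mm across, 199 mm high, stands close in front of the vent on the other side; origin at the centre of its underside
- matchbox: small red matchbox lying flat, loose, 36 x 54 x 16 mm high, in front of the vent; origin at the centre of its underside
- spool: reel of dark red thread, loose, 29 mm across, 40 mm high; origin at the centre of its underside
- pill_bottle: white tablet bottle, loose, 37 mm across, 78 mm high; origin at the centre of its underside

How it is judged:
On the way, in this order (a step that is already met when the one before it is completed fails the run):
1. the hook pin is through the ring while the flap is still open (distance between hook_pin and ring_eye below 0.02 m and value of joint vent_flap above 0.3 rad), for 0.1 s.
2. the flap is shut with the hook pin still in the ring (distance between hook_pin and ring_eye below 0.02 m and value of joint vent_flap below 0.06 rad), for 0.1 s.
At the end, for the whole second after the job is handed in: the flap is shut (under 0.06 rad) and the pole lies in both forks of its rack, hook end at the shaft fork: its grip point within 28 mm along, 18 mm across and 8 mm in height of rack_rest, aligned with the rack within 0.15 rad; the things standing around are where they were (value of joint vent_flap below 0.06 rad and x of pole_grip in the frame of rack_rest between -0.028 and 0.028 m and y of pole_grip in the frame of rack_rest between -0.018 and 0.018 m and z of pole_grip in the frame of rack_rest between -0.008 and 0.008 m and angle between the x axis of pole_grip and the x axis of rack_rest, either way round below 0.15 rad and distance between hook_pin and rack_rest below 0.34 m and x of hook_pin in the frame of rack_rest above 0.2 m); the robot touches nothing.
It fails at once if the robot itself touches the vent or its flap (contact force between any of the fingers, the arm and vent above 0.5 N).
It fails at once if a bystander is shifted by more than 20 mm or tipped (distance of any of softener, paste_jar, matchbox, spool, pill_bottle from where it was at the start of the episode above 0.02 m or angle between any of softener, paste_jar, spool, pill_bottle's own z axis and vertical above 0.3 rad).
It also fails if it takes over 72 s, if anything falls off the work surface, if the arm or the gripper's body presses on something with over 40 N, if the wrist force passes 120 N, or if a joint passes its speed limit or range.

## Working session

There is one attempt and no reset: what is moved stays moved. The work goes in short steps, Python scripts to look and compute and a shell command to move; the robot and the scene stay as the last step left them, time stands still between calls to the robot, and variables do not carry over. Pictures are saved under pics/ and viewed, at most 10 in all, crops included, and the job is handed in when it is done.

```bash
mkdir -p pics; cat > h.py <<'E'
import numpy as np, cv2
from station import telemetry, viewer, job, search_frame, cut_out
from scipy.spatial.transform import Rotation as R
def ray(c,px):
    d=np.array([(px[0]-c['cx'])/c['fx'],-(px[1]-c['cy'])/c['fy'],-1.]); d=np.array(c['rotation'])@d
    return np.array(c['origin']),d/np.linalg.norm(d)
def onz(c,px,z):
    o,d=ray(c,px); return o+d*(z-o[2])/d[2]
def tri(c1,p1,c2,p2):
    o1,d1=ray(c1,p1);o2,d2=ray(c2,p2)
    s=np.linalg.lstsq(np.c_[d1,-d2],o2-o1,rcond=None)[0]
    a=o1+s[0]*d1;b=o2+s[1]*d2
    return (a+b)/2,np.linalg.norm(a-b)
def proj(c,P):
    q=np.array(c['rotation']).T@(np.asarray(P,float)-np.array(c['origin']))
    return np.array([c['cx']+c['fx']*q[0]/-q[2], c['cy']+c['fy']*-q[1]/-q[2]])
def save(c,n): cv2.imwrite('pics/'+n,c['img'][:,:,::-1])
def tool():
    s=telemetry.get_obs(); w=s['tool_rot']; return np.array(s['eef_pos']),R.from_quat([w[1],w[2],w[3],w[0]]),s
E
python3 - <<'E'
from h import *
import pickle
np.set_printoptions(precision=4,suppress=True)
C={}
for n in('scene','top'):
    c=viewer.read_camera(n);C[n]=c;save(c,n+'0.png')
    print(n,{k:np.array(v) for k,v in c.items() if k!='img'})
    for t in['pole_grip','hook_pin','ring_eye','vent_flap','vent','rack_rest','softener','paste_jar','matchbox','spool','pill_bottle']:
        print(t,[(np.round(r['pixel'],1).tolist(),round(r['score'],2)) for r in search_frame(n,t)[:2]])
p,r,s=tool();print(p,r.as_matrix(),s['gripper_width'],s['t'])
pickle.dump(C,open('C.pkl','wb'))
E
```

```text
scene {'fx': array(443.1862), 'fy': array(443.1862), 'cx': array(323.9056), 'cy': array(235.1377), 'origin': array([-0.0454,  0.5334,  0.9993]), 'rotation': array([-0.4247, -0.1767,  0.3273,  0.8254])}
pole_grip [([287.5, 346.8], 0.72)]
hook_pin [([288.7, 348.7], 0.88)]
ring_eye [([287.3, 200.0], 0.56)]
vent_flap [([288.9, 199.1], 0.57)]
vent [([284.1, 186.2], 0.75)]
rack_rest [([448.0, 256.5], 0.82), ([437.1, 196.5], 0.74)]
softener [([257.3, 257.0], 0.74)]
paste_jar [([358.1, 202.5], 0.58)]
matchbox [([303.4, 252.4], 0.73)]
spool [([440.1, 197.0], 0.64), ([282.8, 349.1], 0.55)]
pill_bottle [([209.9, 320.8], 0.64)]
top {'fx': array(482.3382), 'fy': array(482.3382), 'cx': array(318.2364), 'cy': array(248.0474), 'origin': array([0.2061, 0.2339, 1.4072]), 'rotation': array([-0.5637, -0.0934,  0.1323,  0.81  ])}
pole_grip [([271.2, 330.3], 0.61)]
hook_pin [([268.7, 330.9], 0.71)]
ring_eye [([298.6, 193.8], 0.62), ([370.0, 201.7], 0.41)]
vent_flap [([292.5, 193.9], 0.79)]
vent [([294.5, 194.3], 0.7), ([295.6, 195.9], 0.58)]
rack_rest []
softener [([256.7, 242.7], 0.83)]
paste_jar [([367.3, 203.2], 0.67)]
matchbox [([307.4, 233.2], 0.49), ([294.7, 197.1], 0.27)]
spool [([459.6, 200.5], 0.61)]
pill_bottle [([208.6, 288.9], 0.77)]
[ 0.1636 -0.6549  0.2313] [[ 0.9702  0.2423  0.    ]
 [ 0.2423 -0.9702  0.0001]
 [ 0.     -0.0001 -1.    ]] 1.0052977282025892 1.2
```

View pictures.

```bash
sed -i "s/np.array(c\['rotation'\])/Q(c)/g" h.py; cat >> h.py <<'E'
def Q(c):
    w=c['rotation']; return R.from_quat([w[1],w[2],w[3],w[0]]).as_matrix()
E
python3 - <<'E'
from h import *
import pickle
C=pickle.load(open('C.pkl','rb'))
for n in C:
    c=C[n]
    print(n,[onz(c,p,0).round(3).tolist() for p in([0,0],[640,0],[320,240],[0,480],[640,480])])
    im=c['img'][:,:,::-1]
    cv2.imwrite(f'pics/{n}_big.png',cv2.resize(im[120:420,130:530],(800,600),interpolation=cv2.INTER_CUBIC))
E
```

```text
scene [[3.705, 0.479, 0.0], [1.232, -2.73, 0.0], [0.732, 0.016, 0.0], [0.564, 0.937, -0.0], [-0.193, -0.128, 0.0]]
top [[1.982, 0.846, 0.0], [1.149, -1.388, 0.0], [0.675, 0.058, 0.0], [0.337, 1.089, 0.0], [-0.251, -0.501, 0.0]]
```

View pics/scene_big.png

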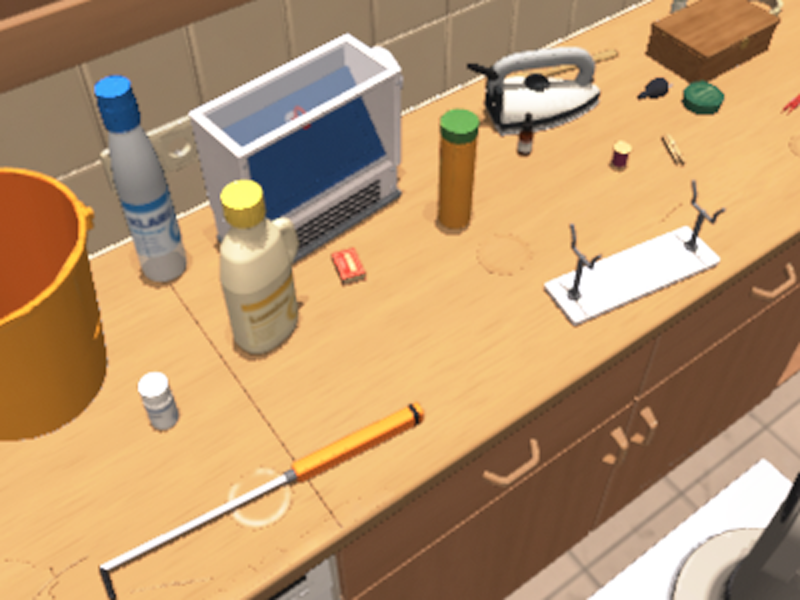

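View pics/top_big.png

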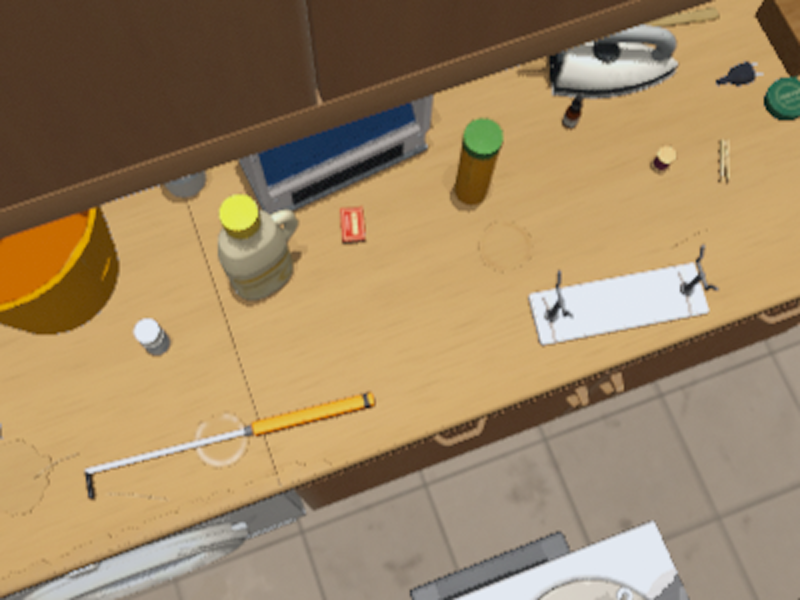

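```bash
python3 - <<'E'
from h import *
import pickle
C=pickle.load(open('C.pkl','rb'))
def crop(n,x,y,w,h,k): return cv2.resize(C[n]['img'][y:y+h,x:x+w,::-1],None,fx=k,fy=k,interpolation=cv2.INTER_LANCZOS4)
a=crop('scene',225,135,115,125,4.8-0.0); a=crop('scene',225,135,110,120,5)  #550x600
b=crop('top',248,165,100,60,2.5)
m=np.zeros((600,800,3),np.uint8);m[:,:550]=a;m[:150,550:]=b
m[150:450,550:]=crop('top',275,165,50,60,5); cv2.imwrite('pics/m1.png',m)
m=np.zeros((600,800,3),np.uint8)
m[:300,:450]=crop('scene',400,205,90,60,5); m[300:,:500]=crop('top',390,240,100,60,5)
m[:300,500:]=crop('top',160,340,60,60,5);m[300:,500:]=crop('scene',165,385,60,60,5);cv2.imwrite('pics/m2.png',m)
E
```

```text
(no output)
```

View pics/m1.png

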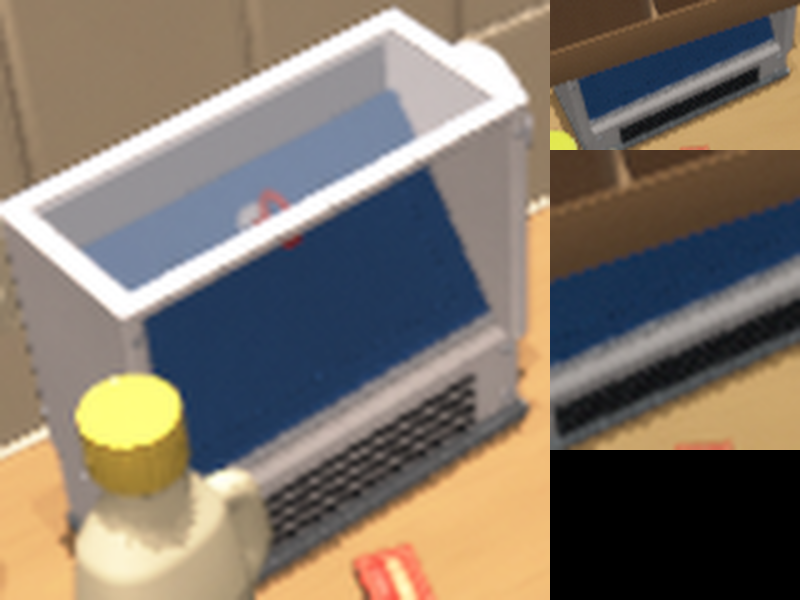

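View pics/m2.png

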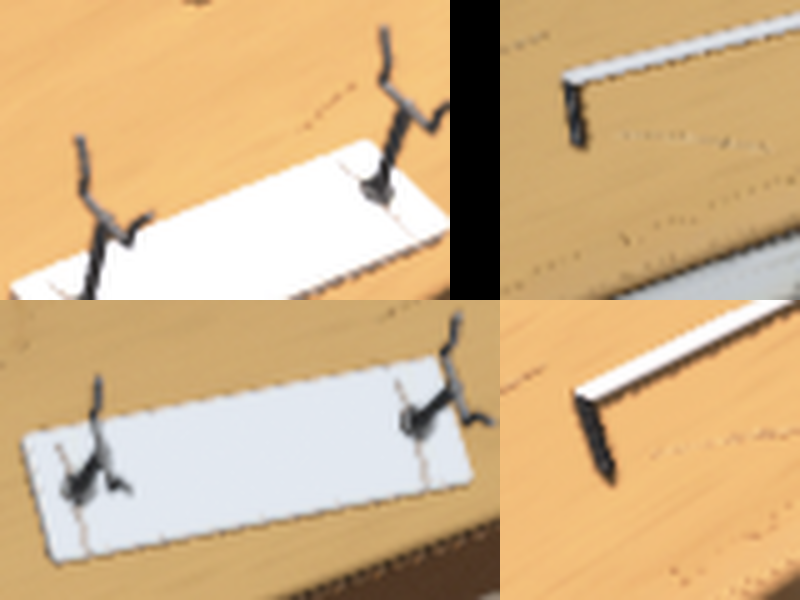

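```bash
cat > fit.py <<'E'
from h import *
import pickle
from scipy.optimize import least_squares
np.set_printoptions(precision=4,suppress=True)
C=pickle.load(open('C.pkl','rb'));S,T=C['scene'],C['top']
f=lambda x,y,k:(lambda u,v:np.array([x+(u+.5)/k-.5,y+(v+.5)/k-.5]))
vs=f(225,135,5);vt=f(248,165,2.5)
obs=[((0,.14,.252),(125,320)),((0,-.14,.252),(527,100)),((.12,-.14,.252),(393,10)),((.12,.14,.252),(0,212))]
def W(p,P): c,s=np.cos(p[2]),np.sin(p[2]);return np.array([p[0]+c*P[0]-s*P[1],p[1]+s*P[0]+c*P[1],P[2]])
def res(p): return np.concatenate([proj(S,W(p,P))-vs(*q) for P,q in obs])
r=least_squares(res,[.95,0,0.2]);p=r.x
print('vent',p,'res',r.fun)
print('bottom right pred m1',(proj(S,W(p,(0,-.14,0)))-[225,135])*5,'top',(proj(T,W(p,(0,-.14,0)))-[248,165])*2.5+[550,0])
ring=lambda th:(18+120*np.sin(th)-32*np.cos(th), 85+120*np.cos(th)+32*np.sin(th))
for th in np.arange(.4,.72,.04):
    x,z=ring(th); fx=[.018+.155*np.sin(th),-.124,.085+.155*np.cos(th)]
    m=lambda P:((proj(S,W(p,P))-[225,135])*5).round(0)
    print(round(th,2),'ring m1',m((x/1e3,0,z/1e3)),'flaptopR',m(fx),'hingeR',m((.018,-.124,.085)),'L',m((fx[0],.124,fx[2])), x,z)
rs=f(400,205,5);rt=f(390,240,5)
print('board scene',[onz(S,rs(*q),.0).tolist() for q in[(10,288),(370,140),(450,228)]])
print('board top',[onz(T,rt(*q),.0).tolist() for q in[(22,135),(435,55),(472,180),(55,265)]])
for n,a,b in[('L1',(80,138),(97,77)),('L2',(152,214),(130,190)),('Lseat',(112,232),(103,152)),('R1',(384,28),(457,15)),('R2',(450,105),(490,122)),('Rseat',(408,110),(452,85)),('Lbase',(88,300),(76,190)),('Rbase',(376,192),(412,125))]: print(n,*tri(S,rs(*a),T,rt(*b)))
z=.012
g=lambda u,v:(130+(u+.5)/2-.5,120+(v+.5)/2-.5)
for c,tail,hk,tip in[(S,g(418,411),f(165,385,5)(583,100) if 0 else f(165,385,5)(85,97),f(165,385,5)(112,180)),(T,g(372,399),f(160,340,5)(72,77),f(160,340,5)(82,148))]:
    a,b,t=onz(c,tail,z),onz(c,hk,z),onz(c,tip,z);print('pole tail',a,'hook',b,'tip',t,'len',np.linalg.norm(a-b),'yaw',np.arctan2(*(b-a)[1::-1]))
for t in['softener','paste_jar','matchbox','spool','pill_bottle']:
    try:
        a=search_frame('scene',t)[0]['pixel'];b=search_frame('top',t)[0]['pixel'];print(t,*tri(S,a,T,b))
    except IndexError: print(t,'missed')
E
python3 fit.py
```

```text
vent [0.7741 0.0706 0.1187] res [ 0.0513  0.4003  0.8414 -0.6437  0.2152 -0.2804 -1.053   0.104 ]
bottom right pred m1 [530.1755 415.2416] top [790.966   75.3735]
0.4 ring m1 [302. 234.] flaptopR [419.  82.] hingeR [491. 314.] L [ 69. 269.] 35.25624926894574 207.98870623422303
0.44 ring m1 [297. 231.] flaptopR [413.  81.] hingeR [491. 314.] L [ 63. 268.] 40.16068258488113 207.2002624685076
0.48 ring m1 [292. 229.] flaptopR [407.  81.] hingeR [491. 314.] L [ 58. 267.] 45.02966353604086 206.21632435084155
0.52 ring m1 [287. 226.] flaptopR [401.  81.] hingeR [491. 314.] L [ 54. 266.] 49.855402791563606 205.03846597231754
0.56 ring m1 [281. 224.] flaptopR [396.  82.] hingeR [491. 314.] L [ 49. 266.] 54.630180198076694 203.6685716550782
0.6 ring m1 [277. 223.] flaptopR [390.  83.] hingeR [491. 314.] L [ 45. 266.] 59.34635713029452 202.10883293780253
0.64 ring m1 [272. 221.] flaptopR [385.  84.] hingeR [491. 314.] L [ 41. 267.] 63.99638871118968 200.36174506971167
0.68 ring m1 [267. 220.] flaptopR [380.  86.] hingeR [491. 314.] L [ 37. 268.] 68.57283588218652 198.43010301870237
board scene
[... 632 characters left out ...]
eat [ 0.4381 -0.3469  0.0836] 0.003847194359488037
Lbase [ 0.4654 -0.1309  0.0376] 0.0021476506118305303
Rbase [ 0.4359 -0.3408  0.0192] 0.0018966082715928167
pole tail [0.4475 0.1551 0.012 ] hook [0.4895 0.5676 0.012 ] tip [0.4473 0.5726 0.012 ] len 0.4146445075499918 yaw 1.469445236722757
pole tail [0.4461 0.1559 0.012 ] hook [0.4902 0.569  0.012 ] tip [0.4502 0.5738 0.012 ] len 0.41540465248979047 yaw 1.4643810290337154
softener [0.6934 0.2433 0.1102] 0.00015012846577324538
paste_jar [ 0.691  -0.0941  0.1268] 0.0003439758169243544
matchbox [0.7067 0.0901 0.014 ] 0.005418585058337984
spool [ 0.6329 -0.3903  0.0359] 0.00398862941405149
pill_bottle [0.635  0.4213 0.0376] 0.004353950892766935
```

```bash
cat > r.py <<'E'
from h import *
import pickle
np.set_printoptions(precision=4,suppress=True)
C=pickle.load(open('C.pkl','rb'));S,T=C['scene'],C['top']
p=[.7741,.0706,.1187]
def W(P): c,s=np.cos(p[2]),np.sin(p[2]);return np.array([p[0]+c*P[0]-s*P[1],p[1]+s*P[0]+c*P[1],P[2]])
def ring(th,y,r):
    a=np.linspace(0,2*np.pi,40);u=np.array([np.cos(th),0,-np.sin(th)]);w=np.array([np.sin(th),0,np.cos(th)])
    c=np.array([.018,y,.085])+.12*w-.032*u
    return np.array([proj(S,W(c+r*(np.cos(t)*u+np.sin(t)*w))) for t in a])
x0,y0,k=262,162,14
base=cv2.resize(S['img'][y0:y0+40,x0:x0+28,::-1],None,fx=k,fy=k,interpolation=cv2.INTER_CUBIC)
o=base.copy()
for th,y,col in[(.56,0,(0,255,0)),(.56,.015,(0,255,255)),]:
    q=((ring(th,y,.0155)-[x0,y0]+.5)*k).astype(int);cv2.polylines(o,[q],True,col,1)
cv2.imwrite('pics/ring.png',np.hstack([base,o]))
hs=cv2.cvtColor(S['img'][y0:y0+40,x0:x0+28],cv2.COLOR_RGB2HSV).astype(int)
im=S['img'][y0:y0+40,x0:x0+28].astype(int);m=(im[...,0]-im[...,1]>25)&(im[...,0]>im[...,2])
ys,xs=np.nonzero(m);print('red',sorted(zip((xs+x0).tolist(),(ys+y0).tolist())))
g=lambda u,v:(130+u/2,120+v/2)
print('boundary',onz(S,g(293,474),.012),onz(T,g(252,430),.012))
print('bucket base',onz(S,g(60,425),0),onz(S,g(104,370),0),onz(T,g(55,330),0),'rim',onz(T,g(115,265),.3),onz(S,g(85,205),.3))
print('cabinet edge',[onz(T,g(320,105),z) for z in(.4,.5,.6)])
E
python3 r.py
```

```text
red [(276, 179), (277, 174), (277, 175), (277, 176), (277, 177), (277, 178), (277, 179), (278, 173), (278, 174), (278, 175), (278, 176), (278, 177), (278, 178), (279, 173), (279, 174), (280, 174), (280, 175), (281, 174), (281, 175), (281, 176), (281, 183), (282, 175), (282, 176), (282, 183), (282, 184), (283, 182), (283, 183), (283, 184), (284, 182), (284, 183)]
boundary [0.4641 0.332  0.012 ] [0.4631 0.3329 0.012 ]
bucket base [0.7065 0.5395 0.    ] [0.7541 0.459  0.    ] [0.7104 0.5652 0.    ] rim [0.6564 0.4066 0.3   ] [0.7386 0.41   0.3   ]
cabinet edge [array([0.7224, 0.1152, 0.4   ]), array([0.6711, 0.1269, 0.5   ]), array([0.6198, 0.1387, 0.6   ])]
```

View pics/ring.png

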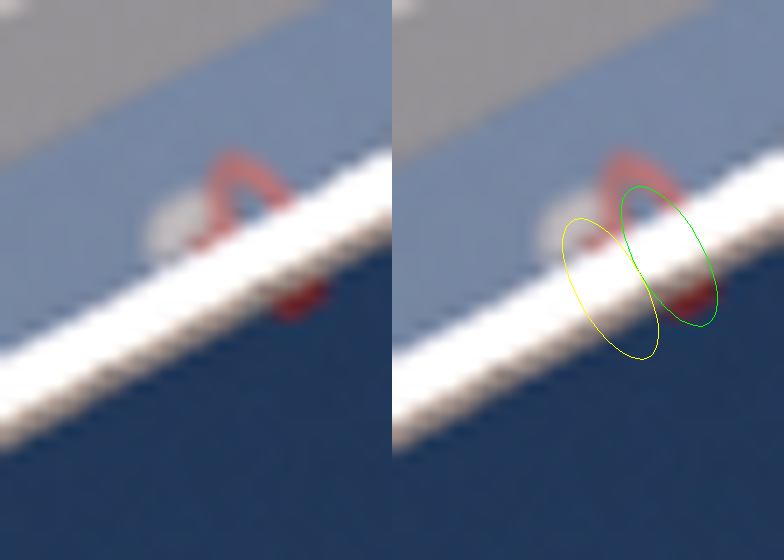

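The pictures show the pole lying left-front with its pin towards the robot, and the vent with its flap open. The ring is at about (280, 178) in "scene". The left fork (y≈-0.14) measures higher, so the hook end goes left. First I move clear and turn for the grasp.

```bash
python3 -m crank '[{"delta_rot":[0,0,-70],"xyz":[0.46,-0.457,-0.07],"fingers":-1},{"delta_rot":[0,0,-70],"xyz":[0.46,-0.457,-0.07],"fingers":-1},{"delta_rot":[0,0,-70],"xyz":[0.46,-0.457,-0.07],"fingers":-1},{"delta_rot":[0,0,-70],"xyz":[0.46,-0.457,-0.07],"fingers":-1},{"delta_rot":[0,0,-70],"xyz":[0.46,-0.457,-0.07],"fingers":-1},{"delta_rot":[0,0,-70],"xyz":[0.46,-0.457,-0.07],"fingers":-1},{"delta_rot":[0,0,-70],"xyz":[0.46,-0.457,-0.07],"fingers":-1},{"delta_rot":[0,0,-70],"xyz":[0.46,-0.457,-0.07],"fingers":-1},{"delta_rot":[0,0,-70],"xyz":[0.46,-0.457,-0.07],"fingers":-1},{"delta_rot":[0,0,-70],"xyz":[0.46,-0.457,-0.07],"fingers":-1}]'
cat > go.py <<'E'
# usage: go.py x y z yaw_deg : shift/turn in tool axes from the present pose to a tool-down goal with tool x at the yaw
import sys; from h import *
np.set_printoptions(precision=4,suppress=True)
p,r,s=tool(); a=list(map(float,sys.argv[1:5])); y=np.radians(a[3])
G=R.from_matrix(np.array([[np.cos(y),np.sin(y),0],[np.sin(y),-np.cos(y),0],[0,0,-1]]))
print('at',p,'yaw',np.degrees(np.arctan2(*r.as_matrix()[1::-1,0])),'q',np.array(s['q']),'t',s['t'],'F',np.array(s['contact_force']),s['gripper_width'],s['grasp_force'])
print('shift',r.inv().apply(np.array(a[:3])-p),'rot',(r.inv()*G).as_rotvec(degrees=True))
E
python3 go.py .4595 .292 .08 84
```

```text
t: 2.7
eef_pos: [0.4215, -0.2278, 0.2856]
tool_rot: [0.001, 0.743, 0.669, -0.0]
contact_force: [1.1, -0.3, 0.2]
gripper_width: 1.0
grasp_force: 0.0
at [ 0.4215 -0.2278  0.2856] yaw 84.0469156999047 q [ 0.7897  0.1294 -0.4613  1.9159  0.0648  1.1095  0.1991] t 2.7 F [ 1.102  -0.3098  0.2434] 0.9997325977550217 0.0
shift [ 0.5211 -0.0163  0.2052] rot [0.0464 0.0421 0.0469]
```

```bash
python3 -m crank '[{"delta_rot":[0,0,0],"xyz":[0.25,-0.03,0],"fingers":-1},{"delta_rot":[0,0,0],"xyz":[0.25,-0.03,0],"fingers":-1},{"delta_rot":[0,0,0],"xyz":[0.25,-0.03,0],"fingers":-1},{"delta_rot":[0,0,0],"xyz":[0.25,-0.03,0],"fingers":-1},{"delta_rot":[0,0,0],"xyz":[0.52,-0.016,0.1],"fingers":-1},{"delta_rot":[0,0,0],"xyz":[0.52,-0.016,0.1],"fingers":-1},{"delta_rot":[0,0,0],"xyz":[0.52,-0.016,0.2],"fingers":-1},{"delta_rot":[0,0,0],"xyz":[0.52,-0.016,0.2],"fingers":-1},{"delta_rot":[0,0,0],"xyz":[0.52,-0.016,0.2],"fingers":-1},{"delta_rot":[0,0,0],"xyz":[0.52,-0.016,0.2],"fingers":-1}]' | head -2; python3 go.py .4595 .292 .08 84
```

```text
t: 3.7
eef_pos: [0.4509, 0.225, 0.1338]
at [0.4509 0.225  0.1338] yaw 83.97241627904364 q [ 0.0337  0.4233 -0.7571  2.0116  0.3851  0.8508 -1.0437] t 3.7 F [ 1.3932 -1.6111  0.5569] 1.0005802482821367 0.0
shift [0.0675 0.0015 0.0538] rot [ 0.0374 -0.0092 -0.0276]
```

```bash
python3 -m crank '[{"delta_rot":[0,0,0],"xyz":[0,0,0],"fingers":-1},{"delta_rot":[0,0,0],"xyz":[0,0,0],"fingers":-1}]' | head -2; python3 go.py .4595 .292 .005 84
```

```text
t: 3.9
eef_pos: [0.4498, 0.2246, 0.1341]
at [0.4498 0.2246 0.1341] yaw 84.1787880941834 q [ 0.0348  0.4224 -0.7577  2.0121  0.3816  0.8529 -1.0375] t 3.9 F [-0.2619 -0.3586  0.6535] 0.9979760295974366 0.0
shift [0.0681 0.0031 0.1291] rot [-0.1212  0.0194  0.1788]
```

```bash
python3 -m crank '[{"delta_rot":[0,0,0],"xyz":[0.068,0.003,0.05],"fingers":-1},{"delta_rot":[0,0,0],"xyz":[0.068,0.003,0.05],"fingers":-1},{"delta_rot":[0,0,0],"xyz":[0.068,0.003,0.09],"fingers":-1},{"delta_rot":[0,0,0],"xyz":[0.068,0.003,0.128],"fingers":-1},{"delta_rot":[0,0,0],"xyz":[0.068,0.003,0.128],"fingers":-1},{"delta_rot":[0,0,0],"xyz":[0.068,0.003,0.128],"fingers":-1}]' | head -2; python3 go.py .4595 .292 .005 84
```

```text
t: 4.5
eef_pos: [0.4615, 0.2899, 0.0081]
at [0.4615 0.2899 0.0081] yaw 83.92539614789837 q [-0.2019  0.6629 -0.6109  1.9852  0.5989  0.6783 -1.3007] t 4.5 F [0.3816 0.0038 0.6644] 1.0032857431398734 0.0
shift [ 0.0019 -0.0022  0.0031] rot [ 0.0389  0.0269 -0.0746]
```

```bash
python3 -m crank '[{"delta_rot":[0,0,0],"xyz":[0.002,-0.002,0.003],"fingers":-1},{"delta_rot":[0,0,0],"xyz":[0.002,-0.002,0.003],"fingers":0.2},{"delta_rot":[0,0,0],"xyz":[0.002,-0.002,0.003],"fingers":1},{"delta_rot":[0,0,0],"xyz":[0.002,-0.002,0.003],"fingers":1},{"delta_rot":[0,0,0],"xyz":[0.002,-0.002,0.003],"fingers":1},{"delta_rot":[0,0,0],"xyz":[0.002,-0.002,0.003],"fingers":1},{"delta_rot":[0,0,0],"xyz":[0.002,-0.002,0.003],"fingers":1},{"delta_rot":[0,0,0],"xyz":[0.002,-0.002,0.003],"fingers":1}]' 80; python3 go.py .4595 .292 .3 84
```

```text
t: 5.3
eef_pos: [0.4592, 0.2933, 0.0045]
tool_rot: [0.0, 0.743, 0.669, 0.0]
contact_force: [-0.2, -1.1, 6.0]
gripper_width: 0.212
grasp_force: 79.0
at [0.4592 0.2933 0.0045] yaw 84.0256369580957 q [-0.2119  0.6681 -0.6073  1.9867  0.6051  0.6718 -1.3115] t 5.3 F [-0.2472 -1.1098  5.9849] 0.21159218776581193 79.04221415519714
shift [-0.0012  0.0007 -0.2955] rot [ 0.051  -0.0095  0.0256]
```

```bash
python3 -m crank '[{"delta_rot":[0,0,0],"xyz":[0,0,-0.02],"fingers":1},{"delta_rot":[0,0,0],"xyz":[0,0,-0.06],"fingers":1},{"delta_rot":[0,0,0],"xyz":[0,0,-0.11],"fingers":1},{"delta_rot":[0,0,0],"xyz":[0,0,-0.16],"fingers":1},{"delta_rot":[0,0,0],"xyz":[0,0,-0.21],"fingers":1},{"delta_rot":[0,0,0],"xyz":[0,0,-0.26],"fingers":1},{"delta_rot":[0,0,0],"xyz":[0,0,-0.31],"fingers":1},{"delta_rot":[0,0,0],"xyz":[0,0,-0.315],"fingers":1},{"delta_rot":[0,0,0],"xyz":[0,0,-0.315],"fingers":1}]'; python3 go.py .46 0.01 .32 84
```

```text
t: 6.2
eef_pos: [0.4591, 0.2934, 0.3201]
tool_rot: [0.001, 0.743, 0.669, 0.001]
contact_force: [0.1, 0.6, -2.3]
gripper_width: 0.214
grasp_force: 78.6
at [0.4591 0.2934 0.3201] yaw 84.01680162701591 q [ 0.0093  0.287  -0.8425  1.7143  0.2268  1.2388 -0.9914] t 6.2 F [ 0.1092  0.613  -2.273 ] 0.21436996336789588 78.58231544494629
shift [-0.2818  0.0304 -0.0001] rot [ 0.1452 -0.0643  0.0167]
```

```bash
cat > ov.py <<'E'
import sys; from h import *
# overlay pole model: grip +20mm, axis dz above TCP
n=sys.argv[1]; c1=viewer.read_camera('scene');c2=viewer.read_camera('top')
p,r,s=tool(); X=r.as_matrix()[:,0]; Z=-r.as_matrix()[:,2]; Y=np.cross(Z,X); sgn=1
o=p+Z*.0075-X*.02
pts=[o-.12*X,o+.06*X,o+.3*X,o+.3*X+.04*Y]
ims=[]
for c in(c1,c2):
    P=[proj(c,q) for q in pts]; print(np.round(P,1).tolist())
    m=np.mean(P[2:],axis=0); x0,y0=[int(v) for v in np.clip(m-[50,75],0,[540,330])]
    im=cv2.resize(c['img'][y0:y0+150,x0:x0+100,::-1],None,fx=4,fy=4,interpolation=cv2.INTER_CUBIC)
    for a,b in zip(P[:-1],P[1:]): cv2.line(im,*[tuple(int(v) for v in (np.array(q)-[x0,y0]+.5)*4) for q in(a,b)],(0,255,0),1)
    print('crop',x0,y0); ims.append(im)
cv2.imwrite('pics/'+n,np.hstack(ims))
E
python3 ov.py ov1.png
```

```text
[[342.3, 243.7], [262.2, 278.1], [136.6, 332.1], [142.1, 350.0]]
crop 89 266
[[316.4, 295.3], [239.3, 314.6], [133.6, 341.1], [135.9, 358.9]]
crop 84 275
```

View pics/ov1.png

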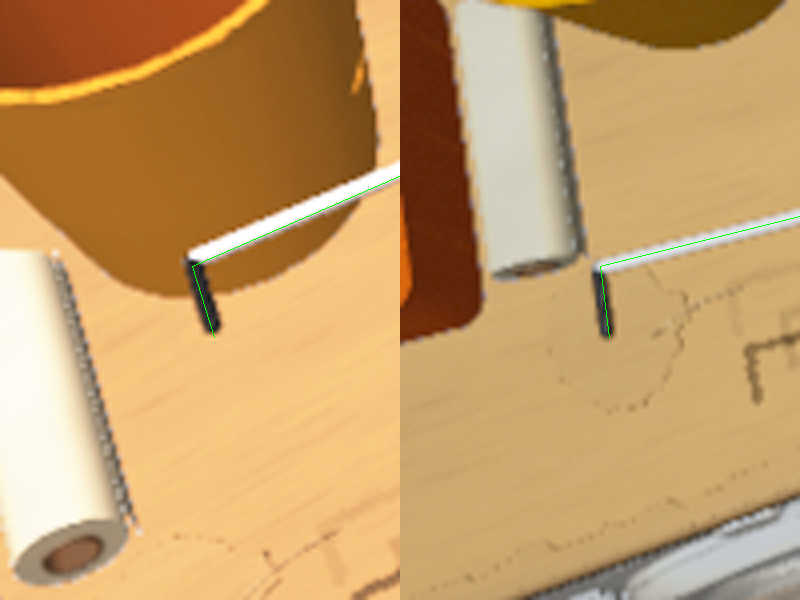

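```bash
python3 -m crank '[{"delta_rot":[0,0,0],"xyz":[-0.05,0.005,0],"fingers":1},{"delta_rot":[0,0,0],"xyz":[-0.10,0.01,0],"fingers":1},{"delta_rot":[0,0,0],"xyz":[-0.15,0.015,0],"fingers":1},{"delta_rot":[0,0,8],"xyz":[-0.20,0.02,0],"fingers":1},{"delta_rot":[0,0,16],"xyz":[-0.25,0.025,0],"fingers":1},{"delta_rot":[0,0,24],"xyz":[-0.29,0.028,0],"fingers":1},{"delta_rot":[0,0,32],"xyz":[-0.322,0.03,0],"fingers":1},{"delta_rot":[0,0,40],"xyz":[-0.322,0.03,0],"fingers":1},{"delta_rot":[0,0,48],"xyz":[-0.322,0.03,0],"fingers":1},{"delta_rot":[0,0,56],"xyz":[-0.322,0.03,0],"fingers":1}]'; python3 go.py .455 -0.03 .32 6.8
```

```text
t: 7.3
eef_pos: [0.4538, -0.0309, 0.3165]
tool_rot: [-0.001, 0.971, 0.239, -0.002]
contact_force: [0.1, -0.3, -1.2]
gripper_width: 0.217
grasp_force: 78.5
at [ 0.4538 -0.0309  0.3165] yaw 27.641942907416897 q [ 0.4997  0.071  -0.5894  1.9091  0.0416  1.1782 -1.193 ] t 7.3 F [ 0.1397 -0.2721 -1.1954] 0.21740843694406523 78.50858330726624
shift [ 0.0014 -0.0002 -0.0035] rot [-0.1104  0.2381 20.8416]
```

```bash
python3 -m crank '[{"delta_rot":[0,0,8],"xyz":[0,0,0],"fingers":1},{"delta_rot":[0,0,16],"xyz":[0,0,0],"fingers":1},{"delta_rot":[0,0,21],"xyz":[0,0,0],"fingers":1},{"delta_rot":[0,0,21],"xyz":[0,0,0.03],"fingers":1},{"delta_rot":[0,0,21],"xyz":[0,0,0.06],"fingers":1},{"delta_rot":[0,0,21],"xyz":[0,0,0.09],"fingers":1},{"delta_rot":[0,0,21],"xyz":[0,0,0.122],"fingers":1},{"delta_rot":[0,0,21],"xyz":[0,0,0.122],"fingers":1}]'; python3 go.py .56 -0.0174 .194 6.8
```

```text
t: 8.1
eef_pos: [0.4505, -0.0305, 0.1916]
tool_rot: [-0.001, 0.998, 0.062, -0.006]
contact_force: [-1.1, -0.0, -1.5]
gripper_width: 0.212
grasp_force: 78.4
at [ 0.4505 -0.0305  0.1916] yaw 7.059470291663766 q [ 0.4441  0.2107 -0.5722  2.0714  0.1409  0.9086 -1.6539] t 8.1 F [-1.1037 -0.0302 -1.4581] 0.21243647588123055 78.42002749443054
shift [ 0.1102  0.0005 -0.0036] rot [-0.1475  0.6552  0.2586]
```

```bash
python3 -m crank '[{"delta_rot":[0,0.6,0],"xyz":[0.03,0,-0.003],"fingers":1},{"delta_rot":[0,0.6,0],"xyz":[0.06,0,-0.003],"fingers":1},{"delta_rot":[0,0.6,0.2],"xyz":[0.09,0,-0.003],"fingers":1},{"delta_rot":[0,0.6,0.2],"xyz":[0.11,0,-0.003],"fingers":1},{"delta_rot":[0,0.6,0.2],"xyz":[0.11,0,-0.003],"fingers":1}]'; python3 go.py .555 0.0243 .194 6.8; python3 ov.py ov2.png
```

```text
t: 8.6
eef_pos: [0.5666, -0.0162, 0.2003]
tool_rot: [-0.001, 0.998, 0.06, 0.006]
contact_force: [-0.3, 0.2, -1.8]
gripper_width: 0.213
grasp_force: 78.5
at [ 0.5666 -0.0162  0.2003] yaw 6.848588954774177 q [ 0.3528  0.379  -0.5434  1.8301  0.2308  0.9837 -1.737 ] t 8.6 F [-0.2798  0.2228 -1.8237] 0.2126228942595615 78.50238561630249
shift [-0.0067 -0.0416  0.0062] rot [-0.0754 -0.6583  0.049 ]
[[408.4, 248.3], [355.4, 210.2], [296.6, 167.9], [285.8, 173.8]]
crop 241 95
[[387.6, 287.8], [354.0, 229.0], [313.1, 157.4], [300.3, 163.2]]
crop 256 85
```

View pics/ov2.png

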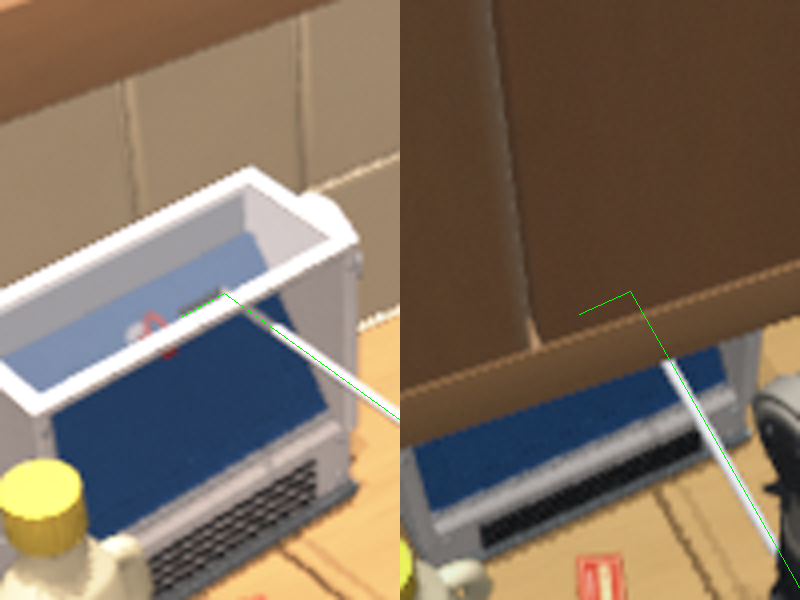

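```bash
python3 -m crank '[{"delta_rot":[0,0,0],"xyz":[-0.007,0,0.006],"fingers":1},{"delta_rot":[0,0,0],"xyz":[-0.007,0,0.006],"fingers":1},{"delta_rot":[0,0,0],"xyz":[-0.007,0,0.006],"fingers":1}]'; python3 go.py .555 0.0243 .194 6.8
```

```text
t: 9.0
eef_pos: [0.5563, -0.0181, 0.1937]
tool_rot: [-0.0, 0.998, 0.059, 0.005]
contact_force: [0.3, -0.2, -1.1]
gripper_width: 0.213
grasp_force: 78.5
at [ 0.5563 -0.0181  0.1937] yaw 6.808740420722493 q [ 0.3585  0.371  -0.5442  1.8583  0.2314  0.9651 -1.7386] t 9.0 F [ 0.3284 -0.1622 -1.1074] 0.2134076346064169 78.5030722618103
shift [ 0.0037 -0.0422 -0.0003] rot [ 0.0291 -0.5448  0.0086]
```

```bash
python3 -m crank '[{"delta_rot":[0,-0.6,0],"xyz":[0.004,0,0],"fingers":1},{"delta_rot":[0,-0.6,0],"xyz":[0.004,0,0],"fingers":1},{"delta_rot":[0,-0.6,0],"xyz":[0.004,0,0],"fingers":1},{"delta_rot":[0,-0.6,0],"xyz":[0.004,0,0],"fingers":1}]'; python3 go.py .555 0.0243 .194 6.8; python3 ov.py ov3.png
```

```text
t: 9.4
eef_pos: [0.5615, -0.0171, 0.1939]
tool_rot: [-0.0, 0.998, 0.06, -0.0]
contact_force: [-0.0, 0.3, -1.2]
gripper_width: 0.214
grasp_force: 78.5
at [ 0.5615 -0.0171  0.1939] yaw 6.830682036921453 q [ 0.3515  0.3839 -0.5418  1.8395  0.2343  0.9818 -1.7409] t 9.4 F [-0.0394  0.3274 -1.2451] 0.21404980315224706 78.5012412071228
shift [-0.0015 -0.0419 -0.0001] rot [-0.0049  0.0034  0.0307]
[[409.0, 250.1], [356.0, 212.4], [297.3, 170.6], [286.6, 176.6]]
crop 241 98
[[387.9, 289.1], [354.3, 230.6], [313.6, 159.6], [300.9, 165.4]]
crop 257 87
```

```bash
python3 -m crank '[{"delta_rot":[0,0,0],"xyz":[-0.001,-0.01,0],"fingers":1},{"delta_rot":[0,0,0],"xyz":[-0.001,-0.018,0],"fingers":1},{"delta_rot":[0,0,0],"xyz":[-0.001,-0.026,0],"fingers":1},{"delta_rot":[0,0,0],"xyz":[-0.001,-0.034,0],"fingers":1},{"delta_rot":[0,0,0],"xyz":[-0.001,-0.042,0],"fingers":1},{"delta_rot":[0,0,0],"xyz":[-0.001,-0.042,0],"fingers":1},{"delta_rot":[0,0,0],"xyz":[-0.001,-0.042,0],"fingers":1}]'; python3 go.py .555 0.0243 .194 6.8; python3 ov.py ov4.png
```

```text
t: 10.2
eef_pos: [0.5554, 0.0245, 0.1939]
tool_rot: [0.0, 0.998, 0.06, -0.0]
contact_force: [0.2, -0.4, -0.8]
gripper_width: 0.216
grasp_force: 78.5
at [0.5554 0.0245 0.1939] yaw 6.856723994472993 q [ 0.2902  0.3771 -0.5569  1.8519  0.2371  0.9786 -1.8197] t 10.2 F [ 0.2092 -0.3644 -0.7986] 0.21622596615604675 78.50906252861023
shift [-0.0005  0.0002 -0.0001] rot [0.013  0.0013 0.0567]
[[397.8, 259.3], [344.8, 220.1], [286.4, 176.9], [275.3, 183.1]]
crop 230 104
[[373.9, 296.6], [340.8, 237.6], [300.6, 165.8], [287.8, 171.7]]
crop 244 93
```

View pics/ov4.png

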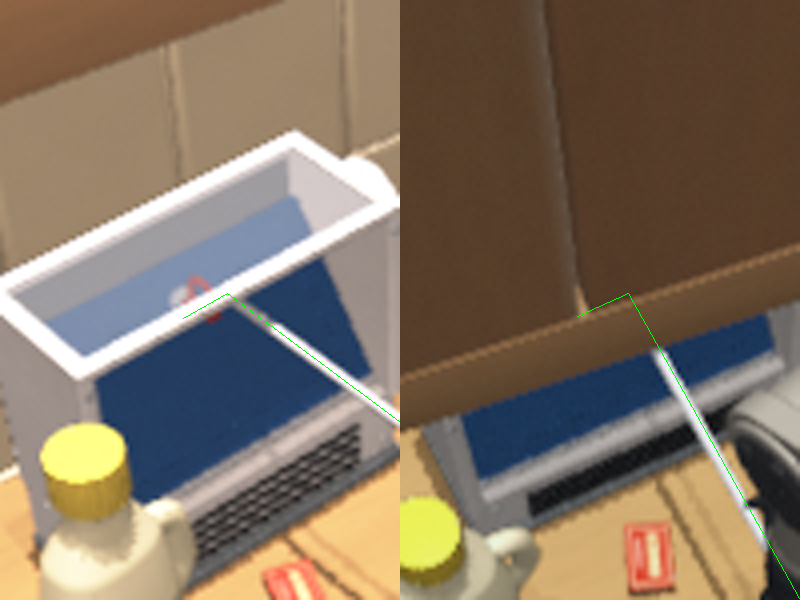

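```bash
python3 -m crank '[{"delta_rot":[0,0,0],"xyz":[-0.005,0,0],"fingers":1},{"delta_rot":[0,0,0],"xyz":[-0.010,0,-0.001],"fingers":1},{"delta_rot":[0,0,0],"xyz":[-0.015,0,-0.002],"fingers":1},{"delta_rot":[0,0,0],"xyz":[-0.020,0,-0.003],"fingers":1},{"delta_rot":[0,0,0],"xyz":[-0.025,0,-0.004],"fingers":1},{"delta_rot":[0,0,0],"xyz":[-0.030,0,-0.005],"fingers":1}]'; python3 go.py .555 0.0243 .194 6.8
```

```text
t: 10.9
eef_pos: [0.5253, 0.0208, 0.1991]
tool_rot: [0.0, 0.998, 0.06, 0.0]
contact_force: [2.4, 0.4, -2.2]
gripper_width: 0.214
grasp_force: 78.4
at [0.5253 0.0208 0.1991] yaw 6.822934087638761 q [ 0.3164  0.3222 -0.5707  1.9143  0.21    0.9635 -1.8032] t 10.9 F [ 2.373   0.43   -2.2158] 0.21375945633734936 78.43264818191528
shift [0.0299 0.     0.0051] rot [ 0.0048 -0.0203  0.0229]
```

```bash
python3 -m crank '[{"delta_rot":[0,0,0],"xyz":[-0.006,0,0],"fingers":1},{"delta_rot":[0,0,0],"xyz":[-0.012,0,0],"fingers":1},{"delta_rot":[0,0,0],"xyz":[-0.018,0,0],"fingers":1},{"delta_rot":[0,0,0],"xyz":[-0.024,0,0],"fingers":1},{"delta_rot":[0,0,0],"xyz":[-0.030,0,0.001],"fingers":1},{"delta_rot":[0,0,0],"xyz":[-0.036,0,0.002],"fingers":1},{"delta_rot":[0,0,0],"xyz":[-0.040,0,0.002],"fingers":1},{"delta_rot":[0,0,0],"xyz":[-0.040,0,0.002],"fingers":1}]'; python3 go.py .555 0.0243 .194 6.8
```

```text
t: 11.7
eef_pos: [0.4847, 0.0158, 0.1966]
tool_rot: [0.0, 0.998, 0.06, -0.001]
contact_force: [0.2, -0.2, -1.9]
gripper_width: 0.215
grasp_force: 78.5
at [0.4847 0.0158 0.1966] yaw 6.822843536779432 q [ 0.3469  0.2589 -0.5851  2.0026  0.1774  0.9312 -1.7813] t 11.7 F [ 0.1883 -0.2104 -1.8835] 0.21529254714219484 78.48659992218018
shift [ 0.0709 -0.0001  0.0024] rot [0.0219 0.1103 0.0229]
```

```bash
python3 -m crank '[{"delta_rot":[0,0,0],"xyz":[-0.003,0,0],"fingers":1},{"delta_rot":[0,0,0],"xyz":[-0.006,0,0],"fingers":1},{"delta_rot":[0,0,0],"xyz":[-0.006,0,0],"fingers":1}]'; python3 go.py .555 0.0243 .194 6.8; python3 ov.py ov5.png
```

```text
t: 12.0
eef_pos: [0.4795, 0.0152, 0.1967]
tool_rot: [0.0, 0.998, 0.059, -0.0]
contact_force: [1.2, 0.6, -1.0]
gripper_width: 0.216
grasp_force: 78.4
at [0.4795 0.0152 0.1967] yaw 6.8203575270446795 q [ 0.3515  0.2492 -0.5871  2.0142  0.1718  0.9265 -1.7769] t 12.0 F [ 1.203   0.6362 -1.0469] 0.21585079398234291 78.439861536026
shift [ 0.0761 -0.      0.0027] rot [0.0063 0.0416 0.0204]
[[423.3, 277.3], [366.1, 235.2], [303.5, 189.0], [292.3, 195.6]]
crop 247 117
[[388.8, 323.0], [354.5, 261.8], [312.8, 187.5], [299.7, 193.6]]
crop 256 115
```

View pics/ov5.png

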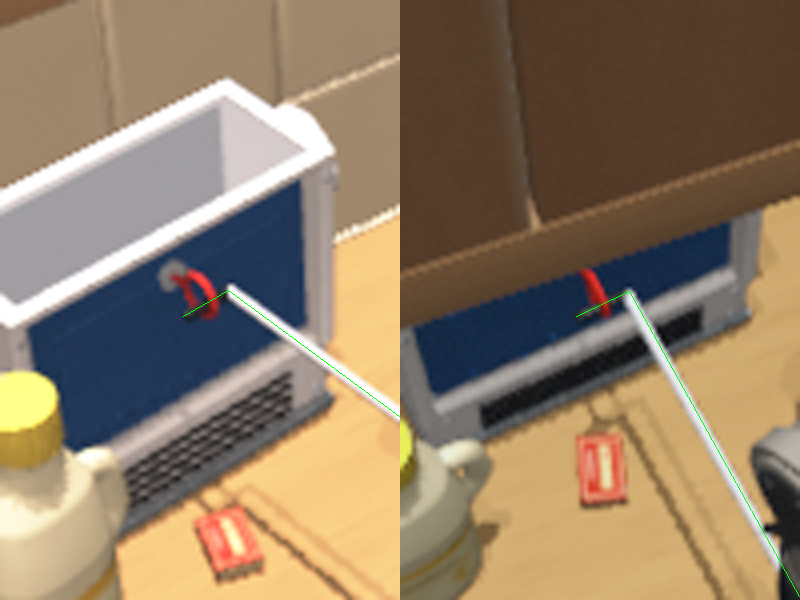

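The pin is through the ring at about (299, 190) in "scene" and the flap looks nearly upright. I'll keep pulling until it reaches its stop.

```bash
python3 -m crank '[{"delta_rot":[0,0,0],"xyz":[-0.002,0,0],"fingers":1},{"delta_rot":[0,0,0],"xyz":[-0.004,0,0],"fingers":1},{"delta_rot":[0,0,0],"xyz":[-0.004,0,0],"fingers":1}]'; python3 go.py .555 0.0243 .194 6.8
```

```text
t: 12.4
eef_pos: [0.4763, 0.015, 0.1971]
tool_rot: [-0.0, 0.998, 0.06, 0.001]
contact_force: [4.2, 0.7, -2.3]
gripper_width: 0.213
grasp_force: 78.4
at [0.4763 0.015  0.1971] yaw 6.833113484364981 q [ 0.3546  0.2423 -0.5887  2.0216  0.168   0.923  -1.7739] t 12.4 F [ 4.1588  0.7478 -2.2535] 0.2132181396967339 78.39534401893616
shift [0.0793 0.0001 0.0032] rot [-0.0009 -0.0586  0.0331]
```

```bash
python3 -m crank '[{"delta_rot":[0,0,0],"xyz":[-0.002,0,0],"fingers":1},{"delta_rot":[0,0,0],"xyz":[-0.004,0,0],"fingers":1},{"delta_rot":[0,0,0],"xyz":[-0.004,0,0],"fingers":1}]'; python3 go.py .555 0.0243 .194 6.8
```

```text
t: 12.7
eef_pos: [0.4758, 0.0153, 0.1984]
tool_rot: [-0.001, 0.998, 0.06, 0.004]
contact_force: [12.7, 3.1, -5.2]
gripper_width: 0.217
grasp_force: 78.2
at [0.4758 0.0153 0.1984] yaw 6.827394388961276 q [ 0.3576  0.2357 -0.5902  2.0263  0.1644  0.9164 -1.7708] t 12.7 F [12.7098  3.0913 -5.2195] 0.21699831295522518 78.22203397750854
shift [0.0797 0.0005 0.005 ] rot [-0.0541 -0.4854  0.0276]
```

```bash
python3 -m crank '[{"delta_rot":[0,0,0],"xyz":[0.004,0,0],"fingers":1},{"delta_rot":[0,0,0],"xyz":[0.009,0,0],"fingers":1},{"delta_rot":[0,0,0],"xyz":[0.009,0,0],"fingers":1},{"delta_rot":[0,0,0],"xyz":[0.009,0,0],"fingers":1}]'; python3 go.py .555 0.0243 .194 6.8
```

```text
t: 13.1
eef_pos: [0.4803, 0.0154, 0.1965]
tool_rot: [0.0, 0.998, 0.06, -0.001]
contact_force: [0.5, -0.1, -1.3]
gripper_width: 0.212
grasp_force: 78.6
at [0.4803 0.0154 0.1965] yaw 6.832718225063997 q [ 0.3505  0.2515 -0.5868  2.012   0.1728  0.9275 -1.7777] t 13.1 F [ 0.4969 -0.0579 -1.2917] 0.21194968207243153 78.64007592201233
shift [0.0752 0.0001 0.0024] rot [-0.0005  0.0869  0.0327]
```

```bash
python3 -m crank '[{"delta_rot":[0,0,0],"xyz":[0.002,0.006,0],"fingers":1},{"delta_rot":[0,0,0],"xyz":[0.002,0.014,0],"fingers":1},{"delta_rot":[0,0,0],"xyz":[0.002,0.022,0],"fingers":1},{"delta_rot":[0,0,0],"xyz":[0.002,0.030,0],"fingers":1},{"delta_rot":[0,0,0],"xyz":[0.002,0.038,0],"fingers":1},{"delta_rot":[0,0,0],"xyz":[0.002,0.046,0],"fingers":1},{"delta_rot":[0,0,0],"xyz":[0.002,0.05,0],"fingers":1},{"delta_rot":[0,0,0],"xyz":[0.002,0.05,0],"fingers":1}]'; python3 go.py .45 -0.0366 .197 6.8; python3 ov.py ov6.png
```

```text
t: 13.9
eef_pos: [0.4889, -0.0347, 0.1968]
tool_rot: [0.0, 0.998, 0.059, -0.0]
contact_force: [0.2, 0.3, -1.4]
gripper_width: 0.213
grasp_force: 78.6
at [ 0.4889 -0.0347  0.1968] yaw 6.753116895038159 q [ 0.4253  0.2622 -0.5565  1.994   0.1716  0.9308 -1.6718] t 13.9 F [ 0.175   0.2673 -1.4017] 0.21347268770183941 78.64091634750366
shift [-0.0389 -0.0027 -0.0002] rot [ 0.0034  0.0079 -0.0469]
[[435.9, 265.0], [378.9, 224.8], [316.2, 180.5], [305.4, 186.8]]
crop 260 108
[[405.3, 312.9], [370.5, 252.4], [328.2, 179.0], [315.3, 185.0]]
crop 271 106
```

View pics/ov6.png

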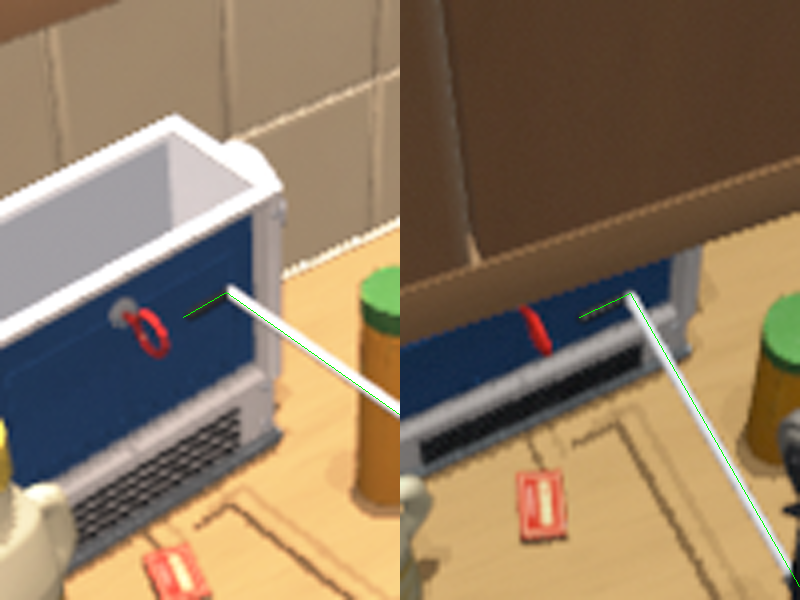

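```bash
python3 -m crank '[{"delta_rot":[0,0,0],"xyz":[-0.02,0,0],"fingers":1},{"delta_rot":[0,0,0],"xyz":[-0.035,0,0],"fingers":1},{"delta_rot":[0,0,0],"xyz":[-0.035,0,-0.04],"fingers":1},{"delta_rot":[0,0,0],"xyz":[-0.035,0,-0.08],"fingers":1},{"delta_rot":[0,0,0],"xyz":[-0.035,0,-0.12],"fingers":1},{"delta_rot":[0,0,0],"xyz":[-0.035,0.03,-0.12],"fingers":1},{"delta_rot":[0,0,0],"xyz":[-0.03,0.07,-0.12],"fingers":1},{"delta_rot":[0,0,0],"xyz":[-0.03,0.11,-0.12],"fingers":1},{"delta_rot":[0,0,0],"xyz":[-0.03,0.15,-0.12],"fingers":1},{"delta_rot":[0,0,0],"xyz":[-0.03,0.19,-0.12],"fingers":1}]'; python3 go.py .456 -0.238 .32 81.1
```

```text
t: 15.0
eef_pos: [0.4818, -0.227, 0.3169]
tool_rot: [0.0, 0.998, 0.06, 0.0]
contact_force: [0.2, 0.3, -1.5]
gripper_width: 0.212
grasp_force: 78.8
at [ 0.4818 -0.227   0.3169] yaw 6.896329814410395 q [ 0.6852  0.1975 -0.4188  1.7635  0.0858  1.1983 -1.2081] t 15.0 F [ 0.2491  0.3183 -1.4592] 0.21164775613897355 78.76749157905579
shift [-0.027   0.0078 -0.0031] rot [  0.0093  -0.0065 -74.2037]
```

```bash
python3 -m crank '[{"delta_rot":[0,0,-8],"xyz":[-0.01,0.004,0],"fingers":1},{"delta_rot":[0,0,-16],"xyz":[-0.02,0.008,0],"fingers":1},{"delta_rot":[0,0,-24],"xyz":[-0.027,0.008,0],"fingers":1},{"delta_rot":[0,0,-32],"xyz":[-0.027,0.008,0],"fingers":1},{"delta_rot":[0,0,-40],"xyz":[-0.027,0.008,0],"fingers":1},{"delta_rot":[0,0,-48],"xyz":[-0.027,0.008,0],"fingers":1},{"delta_rot":[0,0,-56],"xyz":[-0.027,0.008,0],"fingers":1},{"delta_rot":[0,0,-64],"xyz":[-0.027,0.008,0],"fingers":1},{"delta_rot":[0,0,-72],"xyz":[-0.027,0.008,0],"fingers":1},{"delta_rot":[0,0,-74.2],"xyz":[-0.027,0.008,0],"fingers":1}]'; python3 go.py .456 -0.238 .16 81.1
```

```text
t: 16.0
eef_pos: [0.4559, -0.2366, 0.3168]
tool_rot: [-0.0, 0.758, 0.652, 0.0]
contact_force: [0.1, 0.0, -1.6]
gripper_width: 0.213
grasp_force: 78.7
at [ 0.4559 -0.2366  0.3168] yaw 81.34332114474937 q [ 0.8419  0.1778 -0.5484  1.7965  0.099   1.1948  0.113 ] t 16.0 F [ 0.1073  0.0093 -1.556 ] 0.2128875631477166 78.706533908844
shift [-0.0015  0.0003  0.1568] rot [-0.0115 -0.0181  0.2433]
```

```bash
python3 - <<'E'
# refine the rack from the white board's mask in the first pictures (board top ~ unknown thickness, try a few)
from h import *
import pickle
np.set_printoptions(precision=4,suppress=True)
C=pickle.load(open('C.pkl','rb'))
for n,b in(('scene',(400,225,495,285)),('top',(390,245,490,300))):
    c=C[n];im=c['img'].astype(int);x0,y0,x1,y1=b
    m=np.zeros((480,640),np.uint8);s=im[y0:y1,x0:x1];m[y0:y1,x0:x1]=((s.max(2)-s.min(2)<45)&(s.min(2)>170))
    cs=max(cv2.findContours(m,0,1)[0],key=cv2.contourArea);h=cv2.convexHull(cs)[:,0,:]
    for z in(.008,.015):
        P=np.array([onz(c,q,z)[:2] for q in h],np.float32)
        (cx,cy),wh,a=cv2.minAreaRect(P*1000);bx=cv2.boxPoints(((cx,cy),wh,a))/1000
        e=bx[1]-bx[0] if np.linalg.norm(bx[1]-bx[0])>.15 else bx[2]-bx[1]; e=e*np.sign(e[1])/np.linalg.norm(e)
        ctr=np.array([cx,cy])/1000
        print(n,z,'size',np.array(wh),'yaw',np.degrees(np.arctan2(e[1],e[0])),'ctr',ctr,'rest',ctr-.015*e)
E
```

```text
scene 0.008 size [262.656   82.8016] yaw 80.78371 ctr [ 0.4559 -0.2457] rest [ 0.4535 -0.2605]
scene 0.015 size [260.8013  82.2169] yaw 80.7837 ctr [ 0.4524 -0.2402] rest [ 0.45  -0.255]
top 0.008 size [260.2607  81.219 ] yaw 80.78545 ctr [ 0.4548 -0.2428] rest [ 0.4524 -0.2576]
top 0.015 size [258.9587  80.8127] yaw 80.78546 ctr [ 0.4536 -0.2404] rest [ 0.4512 -0.2552]
```

```bash
python3 -m crank '[{"delta_rot":[0,0,0.5],"xyz":[-0.002,0,0.04],"fingers":1},{"delta_rot":[0,0,0.5],"xyz":[-0.002,0,0.08],"fingers":1},{"delta_rot":[0,0,0.5],"xyz":[-0.002,0,0.12],"fingers":1},{"delta_rot":[0,0,0.5],"xyz":[-0.002,0,0.157],"fingers":1},{"delta_rot":[0,0,0.5],"xyz":[-0.002,0,0.157],"fingers":1},{"delta_rot":[0,0,0.5],"xyz":[-0.002,0,0.157],"fingers":1}]'; python3 go.py .4557 -0.238 .0945 80.8; python3 ov.py ov7.png
```

```text
t: 16.6
eef_pos: [0.4559, -0.2387, 0.1604]
tool_rot: [-0.0, 0.763, 0.647, 0.0]
contact_force: [-0.1, -0.5, -0.3]
gripper_width: 0.219
grasp_force: 78.6
at [ 0.4559 -0.2387  0.1604] yaw 80.58034593127095 q [ 0.7934  0.3475 -0.5192  1.9767  0.2215  0.873  -0.0079] t 16.6 F [-0.1372 -0.5477 -0.2735] 0.21912926555661033 78.62934350967407
shift [ 0.0006 -0.0003  0.0659] rot [-0.03   -0.0409 -0.2196]
[[496.6, 200.8], [443.3, 221.2], [364.2, 251.5], [372.3, 262.5]]
crop 318 181
[[501.5, 244.9], [437.3, 256.9], [350.0, 273.1], [353.1, 287.5]]
crop 301 205
```

```bash
python3 -m crank '[{"delta_rot":[0,0,-0.2],"xyz":[0,0,0.02],"fingers":1},{"delta_rot":[0,0,-0.2],"xyz":[0,0,0.035],"fingers":1},{"delta_rot":[0,0,-0.2],"xyz":[0,0,0.048],"fingers":1},{"delta_rot":[0,0,-0.2],"xyz":[0,0,0.055],"fingers":1},{"delta_rot":[0,0,-0.2],"xyz":[0,0,0.06],"fingers":1},{"delta_rot":[0,0,-0.2],"xyz":[0,0,0.063],"fingers":1},{"delta_rot":[0,0,-0.2],"xyz":[0,0,0.063],"fingers":1}]'; python3 go.py .4557 -0.238 .0945 80.8
```

```text
t: 17.4
eef_pos: [0.4556, -0.2393, 0.097]
tool_rot: [0.0, 0.762, 0.648, 0.0]
contact_force: [-0.3, 0.0, -1.2]
gripper_width: 0.217
grasp_force: 78.9
at [ 0.4556 -0.2393  0.097 ] yaw 80.72618423253225 q [ 0.7567  0.4384 -0.4836  2.0257  0.2956  0.7445 -0.0694] t 17.4 F [-0.2877  0.007  -1.2037] 0.2170645089456816 78.87329936027527
shift [ 0.0013 -0.0001  0.0025] rot [ 0.0044  0.0017 -0.0738]
```

```bash
python3 -m crank '[{"delta_rot":[0,0,0],"xyz":[0,0,0.001],"fingers":1},{"delta_rot":[0,0,0],"xyz":[0,0,0.002],"fingers":1},{"delta_rot":[0,0,0],"xyz":[0,0,0.003],"fingers":1},{"delta_rot":[0,0,0],"xyz":[0,0,0.003],"fingers":1}]'; python3 go.py .4557 -0.238 .0945 80.8
```

```text
t: 17.8
eef_pos: [0.456, -0.2394, 0.0958]
tool_rot: [0.001, 0.762, 0.648, -0.0]
contact_force: [-4.6, 1.9, 16.4]
gripper_width: 0.215
grasp_force: 81.5
at [ 0.456  -0.2394  0.0958] yaw 80.71774571709315 q [ 0.7549  0.4402 -0.4824  2.0263  0.2987  0.7415 -0.0727] t 17.8 F [-4.6129  1.8588 16.354 ] 0.2151413214607748 81.48214817047119
shift [ 0.0014 -0.0006  0.0013] rot [ 0.0472  0.0711 -0.0822]
```

```bash
python3 -m crank '[{"delta_rot":[0,0,0],"xyz":[0,0,-0.001],"fingers":1},{"delta_rot":[0,0,0],"xyz":[0,0,-0.001],"fingers":0.45},{"delta_rot":[0,0,0],"xyz":[0,0,-0.001],"fingers":0.2},{"delta_rot":[0,0,0],"xyz":[0,0,-0.001],"fingers":0.0},{"delta_rot":[0,0,0],"xyz":[0,0,-0.001],"fingers":-0.5},{"delta_rot":[0,0,0],"xyz":[0,0,-0.001],"fingers":-0.5},{"delta_rot":[0,0,0],"xyz":[0,0,-0.001],"fingers":-0.5}]'; python3 - <<'E'
from h import *
np.set_printoptions(precision=4,suppress=True)
a=viewer.read_camera('scene');b=viewer.read_camera('top');save(a,'e1.png');save(b,'e2.png')
X=np.array([np.cos(1.41),np.sin(1.41),0]);Y=np.array([-X[1],X[0],0]);o=np.array([.4525,-.258,.102])
for c,n in((a,'scene'),(b,'top')):
    P=[proj(c,q) for q in(o-.12*X,o+.06*X,o+.3*X,o+.3*X+.04*Y)];print(n,'model',np.round(P,1).tolist())
    im=c['img'].astype(int)
    for l,m in(('orange',(im[...,0]>170)&(im[...,2]<60)&(im[...,0]-im[...,1]>60)),('black',im.max(2)<75)):
        m=m.copy(); k=np.zeros_like(m); lo=np.min(P,0).astype(int)-15;hi=np.max(P,0).astype(int)+15
        if l=='black': lo=np.min(P[2:],0).astype(int)-8;hi=np.max(P[2:],0).astype(int)+8
        k[lo[1]:hi[1],lo[0]:hi[0]]=1;m&=k>0
        ys,xs=np.nonzero(m)
        if len(xs): print(l,len(xs),'left',xs.min(),ys[xs==xs.min()].mean(),'right',xs.max(),ys[xs==xs.max()].mean(),'y',ys.min(),ys.max())
E
```

```text
t: 18.5
eef_pos: [0.4555, -0.2392, 0.0948]
tool_rot: [-0.0, 0.762, 0.648, -0.0]
contact_force: [0.7, -0.7, 0.4]
gripper_width: 0.748
grasp_force: 0.0
scene model [[490.3, 218.7], [438.9, 239.2], [363.1, 269.5], [370.9, 280.4]]
orange 183 left 358 203.5 right 491 219.0 y 203 241
black 17 left 364 269.0 right 372 277.0 y 269 277
top model [[492.8, 253.1], [431.5, 264.8], [348.4, 280.7], [351.4, 294.5]]
orange 114 left 469 258.5 right 489 253.5 y 249 259
black 20 left 349 283.0 right 352 291.5 y 282 293
```

```bash
python3 -m crank '[{"delta_rot":[0,0,0],"xyz":[0,0,-0.01],"fingers":-0.6},{"delta_rot":[0,0,0],"xyz":[0,0,-0.03],"fingers":-0.6},{"delta_rot":[0,0,0],"xyz":[0,0,-0.06],"fingers":-0.6},{"delta_rot":[0,0,0],"xyz":[0,0,-0.10],"fingers":-0.6},{"delta_rot":[0,0,0],"xyz":[0,0,-0.15],"fingers":-0.6},{"delta_rot":[0,0,0],"xyz":[0,0,-0.2],"fingers":-0.6},{"delta_rot":[0,0,0],"xyz":[0,0,-0.2],"fingers":-0.6},{"delta_rot":[0,0,0],"xyz":[0,0,-0.2],"fingers":-0.6}]'; python3 - <<'E'
from h import *
import pickle
np.set_printoptions(precision=4,suppress=True)
C0=pickle.load(open('C.pkl','rb'))
a=viewer.read_camera('scene');b=viewer.read_camera('top')
z=.102;X=np.array([np.cos(1.41),np.sin(1.41)]);o=np.array([.4525,-.258])
for c,n,box in((a,'scene',(425,195,510,255)),(b,'top',(420,240,510,280))):
    im=c['img'].astype(int);m=((im[...,0]>170)&(im[...,2]<60)&(im[...,0]-im[...,1]>60)).astype(np.uint8)
    k=np.zeros_like(m);k[box[1]:box[3],box[0]:box[2]]=1;m&=k
    nl,lab,st,ct=cv2.connectedComponentsWithStats(m);i=1+np.argmax(st[1:,4]);ys,xs=np.nonzero(lab==i)
    P=np.array([onz(c,q,z+.006)[:2] for q in zip(xs,ys)]);mu=P.mean(0);u=np.linalg.svd(P-mu)[2][0];u*=np.sign(u[1]);t=(P-mu)@u
    g=mu+u*(t.max()-.06); Y=np.array([-X[1],X[0]])
    print(n,len(xs),'handle len',np.ptp(t),'yaw',np.degrees(np.arctan2(u[1],u[0])),'grip-rest along',(g-o)@X,'across',(g-o)@Y)
    for t in['softener','paste_jar','matchbox','spool','pill_bottle','vent_flap']: print(t,[np.round(r['pixel'],1).tolist() for r in search_frame(n,t)[:1]],end=' ')
    d=np.abs(c['img'].astype(int)-C0[n]['img']).max(2);print('flap diff',d[140:240,230:330].mean())
E
```

```text
t: 19.4
eef_pos: [0.4561, -0.2394, 0.2967]
tool_rot: [0.002, 0.762, 0.648, 0.0]
contact_force: [-0.2, -0.3, -0.7]
gripper_width: 0.798
grasp_force: 0.0
scene 306 handle len 0.1708813693827064 yaw 79.21285357429672 grip-rest along 0.0006166097740091167 across 0.0041548598898361105
softener [[256.8, 255.5]] paste_jar [[356.1, 202.2]] matchbox [[259.5, 255.4]] spool [[438.6, 197.1]] pill_bottle [[211.4, 320.9]] vent_flap [[290.7, 197.3]] flap diff 14.1765
top 109 handle len 0.07051248099329038 yaw 79.05453169701055 grip-rest along -0.049487850968724066 across -0.0023061081946548624
softener [[255.7, 243.2]] paste_jar [] matchbox [[306.7, 233.6]] spool [[457.3, 196.8]] pill_bottle [[207.8, 288.4]] vent_flap [[292.9, 191.8]] flap diff 6.6972
```

```bash
python3 -c "
from station import job
print(job.hand_in())"
```

```text
the job is handed in; nothing more can be done
None
```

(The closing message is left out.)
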